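# Wash up the ink pots under extraction

## Task

Turn on the fume extraction by swinging the damper lever until it is in line with the brass marker, and leave it there until the brush is back in its holder. Scrub the ink pots one after another, from the tallest to the shortest: in each, work the long brush down to the bottom, up to the mouth and down to the bottom again, then stand the brush back in its holder. Finish with every pot upright in the steel tray, and the lever swung back fully home to its closed stop, and everything else left where it was.

Things in the scene. Friction and masses are not known exactly. Their poses are not given: they have to be found in the camera images.
- lever (a joint): Damper lever, a level flat steel arm swinging about an upright axis on top of the grey damper box (160 x 160 mm, 80 mm tall, round duct leading away from the robot). 0 rad = fully home at its closed stop, pointing roughly towards the robot; grows counter-clockwise seen from above, to 1.8 rad. Stays where left; about 3 N at the knob moves it.
- lever_knob (a point): Centre of the top of the lever's upright black knob, 158 mm above the table, 140 mm from the hinge axis; the knob is 26 mm in diameter and stands 50 mm proud of the arm, which lies 100 to 108 mm above the table. The point's x axis lies along the arm, towards the hinge.
- lever_hinge (a point): The lever's upright hinge axis at the underside of its hub, 92 mm above the table. Its axes are the damper box's own: at 0 rad the lever points along this -x axis.
- marker (a joint): Brass marker blade with a small cross-piece at its end, lying under the lever on the same upright axis: the angle at which the lever must stand for washing, on the same scale as the lever's joint (0.8 to 1.5 rad; equal values = in line). It cannot be knocked.
- marker_tip (a point): Outer end of the brass marker, 130 mm from the hinge axis; its x axis lies along the marker, pointing to the hinge.
- brush: Upright cleaning brush, 215 mm long, about 0.12 kg, bristles down in the holder. Origin at the centre of the bristle end, z up along the handle. Bristle head (stiff, solid, 28 mm diameter) z = 0 to 60 mm; 12 mm neck to 100 mm; dark wood handle, 20 mm diameter, 100 to 215 mm. Grip the upper end of the handle.
- holder: White ceramic brush holder, fixed, an open upright cup 54 mm outside and 46 mm inside diameter, 90 mm tall, inner floor 6 mm up, on a thin 80 mm foot disc. Origin at the centre of its underside. The brush stands loosely in it.
- tray: Low steel tray, fixed, 140 x 320 mm outside (x by y in its own frame), walls 18 mm high and 4 mm thick, floor about 4 mm thick. Origin at the centre of its underside. Room for three pots in a row along its y axis, 95 mm apart.
- pot_tall: The tallest of the bare aluminium ink pots: open straight-sided round pot, 62 mm outside and 56 mm inside diameter, 115 mm tall, inner floor 5 mm up, about 0.16 kg. Origin at the centre of its underside, z up. None if this pot is absent (two or three pots are present).
- pot_mid: The middle-height of the bare aluminium ink pots: open straight-sided round pot, 62 mm outside and 56 mm inside diameter, 90 mm tall, inner floor 5 mm up, about 0.16 kg. Origin at the centre of its underside, z up. None if this pot is absent (two or three pots are present).
- pot_short: The shortest of the bare aluminium ink pots: open straight-sided round pot, 62 mm outside and 56 mm inside diameter, 68 mm tall, inner floor 5 mm up, about 0.16 kg. Origin at the centre of its underside, z up. None if this pot is absent (two or three pots are present).
- graphite: Bystander, loose, to be left alone: dark grey graphite block 45 x 75 x 25 (mm). Origin at its underside or near its middle.
- ink_tin: Bystander, loose, to be left alone: closed low steel tin, 64 diameter, 45 tall (mm). Origin at its underside or near its middle.
- flat_brush: Bystander, loose, to be left alone: flat paint brush lying down, 180 long, wooden handle (mm). Origin at its underside or near its middle.
- jar: Bystander, loose, to be left alone: closed amber glass jar, 60 diameter, 75 tall (mm). Origin at its underside or near its middle.
- stone: Bystander, loose, to be left alone: grey printing stone slab 120 x 170 x 55, at the far side (mm). Origin at its underside or near its middle.
- bottle: Bystander, loose, to be left alone: white capped bottle, 68 diameter, 180 tall, at the far side (mm). Origin at its underside or near its middle.
- burin: Bystander, loose, to be left alone: wood-handled engraving tool lying down, 170 long, at the far side (mm). Origin at its underside or near its middle.
Mind the look-alikes: they are no part of the job. Leave any purple look-alike of the pot_mid alone.

How it is judged:
On the way, in this order (a step that is already met when the one before it is completed fails the run):
1. the lever stands in line with the brass marker (within 0.10 rad), at rest (angle between the x axis of marker_tip and the x axis of lever_knob, either way round below 0.1 rad and velocity of joint lever between -0.05 and 0.05 rad/s), for 0.4 s.
2. brush tip within 20 mm of the inner floor of pot_tall (horizontal distance between brush and pot_tall below 0.028 m and angle between pot_tall's own z axis and vertical below 0.3 rad and z of brush in the frame of pot_tall below 0.025 m), for 0.05 s.
3. brush tip raised to within about 30 mm of the mouth of pot_tall (horizontal distance between brush and pot_tall below 0.028 m and angle between pot_tall's own z axis and vertical below 0.3 rad and z of brush in the frame of pot_tall between 0.08 and 0.145 m), for 0.05 s.
4. brush tip down at the inner floor of pot_tall again (all of step 2), for 0.05 s.
5. brush tip within 20 mm of the inner floor of pot_mid (horizontal distance between brush and pot_mid below 0.028 m and angle between pot_mid's own z axis and vertical below 0.3 rad and z of brush in the frame of pot_mid below 0.025 m), for 0.05 s.
6. brush tip raised to within about 30 mm of the mouth of pot_mid (horizontal distance between brush and pot_mid below 0.028 m and angle between pot_mid's own z axis and vertical below 0.3 rad and z of brush in the frame of pot_mid between 0.055 and 0.12 m), for 0.05 s.
7. brush tip down at the inner floor of pot_mid again (all of step 5), for 0.05 s.
8. brush tip within 20 mm of the inner floor of pot_short (horizontal distance between brush and pot_short below 0.028 m and angle between pot_short's own z axis and vertical below 0.3 rad and z of brush in the frame of pot_short below 0.025 m), for 0.05 s.
9. brush tip raised to within about 30 mm of the mouth of pot_short (horizontal distance between brush and pot_short below 0.028 m and angle between pot_short's own z axis and vertical below 0.3 rad and z of brush in the frame of pot_short between 0.033 and 0.098 m), for 0.05 s.
10. brush tip down at the inner floor of pot_short again (all of step 8), for 0.05 s.
At the end, for the whole second after the job is handed in: Lever within 0.08 rad of its closed stop; brush bristles down in the holder (within 20 mm of its axis, tip under 30 mm above the holder's underside, tilt under 0.3 rad); every pot present on the tray floor inside the walls, upright within 0.1 rad; all at rest (value of joint lever below 0.08 rad and horizontal distance between brush and holder below 0.02 m and z of brush in the frame of holder below 0.03 m and angle between brush's own z axis and vertical below 0.3 rad and linear speed of each of brush, pot_tall, pot_mid, pot_short below 0.03 m/s and x of pot_tall in the frame of tray between -0.045 and 0.045 m and y of pot_tall in the frame of tray between -0.135 and 0.135 m and z of each of pot_tall, pot_mid, pot_short in the frame of tray below 0.012 m and angle between each of pot_tall, pot_mid, pot_short's own z axis and vertical below 0.1 rad and x of pot_mid in the frame of tray between -0.045 and 0.045 m and y of pot_mid in the frame of tray between -0.135 and 0.135 m and x of pot_short in the frame of tray between -0.045 and 0.045 m and y of pot_short in the frame of tray between -0.135 and 0.135 m); the robot touches nothing.
It fails at once if a bystander is moved more than 50 mm (distance of any of graphite, ink_tin, flat_brush, jar, stone, bottle, burin from where it was at the start of the episode above 0.05 m).
It fails at once if the brush is away from its holder (over 100 mm) while the lever is more than 0.15 rad out of line with the marker (horizontal distance between brush and holder above 0.1 m and angle between the x axis of marker_tip and the x axis of lever_knob, either way round above 0.15 rad).
Of pot_tall, pot_mid, pot_short only 2 to 3 are there at a start; the rules pass over those that are not, and their reading is None.
At some moment in a run one of pot_tall, pot_mid, pot_short may be knocked a few centimetres aside while the robot is not near it.
It also fails if it takes over 210 s, if anything falls off the work surface, if the arm or the gripper's body presses on something with over 40 N, if the wrist force passes 120 N, or if a joint passes its speed limit or range.

## Robot

A 6-joint arm with a two-finger parallel gripper is mounted at the origin on the work surface. World frame = base frame: x ahead of the robot, y to its left, z up, the work surface at z = 0. Lengths are in m, angles in rad, forces in N, time in s.
With the tool pointing down it reaches from about 0.275 to 0.875 m from the base axis. Payload 12.5 kg.
Tool frame: the origin (TCP) lies at the very end of the fingers, on their centre line; the grasp point (between the pads) lies 19 mm behind it; z points along the fingers, y is the line along which they close (so a half turn about z gives the same grasp; the last joint's range is limited). The gripper opens to 85 mm and grips with 20 to 120 N. Pads are 22 mm wide; open, the fingers measure 114 mm over their backs; the gripper's body (76 mm by 85 mm) begins 54 mm behind the grasp point. The pads swing forward as they close: fully open they stand 13 mm farther back than shut.
Start: joints at [1.078, 0.351, 1.652, -0, 1.139, -0.085], TCP at [0.218, 0.505, 0.231] pointing down, gripper open.
Joint ranges: [-2.75, 2.75], [-0.79, 2.1], [0.01, 2.65], [-1.57, 4.71], [0.07, 3.14], [-2.87, 2.87]. Speed limits (rad/s): [2.22, 2.22, 2.79, 3.14, 3.14, 3.14].

## Interface

Orientations are given as a 3x3 rotation matrix whose columns are the frame's x, y, z axes.
In Python, from bench import manip gives the robot as it stands. Calls block until the motion is done:
- manip.move_ptp(position, orientation): joint-space move of the TCP to a pose.
- manip.move_l(position, attitude=None, max_speed=0.15): straight line of the TCP; attitude=None keeps the orientation; max_speed is the mean speed in m/s.
- manip.move_j(angles): joint-space move.
- manip.set_gripper(opening, effort=None): opening from 0.0 (shut) to 1.0 (fully open); effort is the grip in N (None keeps the last); returns when the fingers have stopped.
- manip.dwell(seconds).
- manip.inverse_kinematics(position, orientation): joint angles nearest the present ones, or None.
- manip.grab_frame(name): name is "scene" or "side" or "wrist"; returns (picture, depth): 400x640x3 uint8, red, green, blue; 400x640 float32, m along the optical axis (not along the pixel's ray), 0 where there is no reading.
- manip.get_calibration(name): a dict with "camera_matrix" (3x3 intrinsics, pixels), "R" (3x3) and "t" (3): a world point X has camera coordinates R X + t. Camera axes: x right, y down, z forward; pixel columns grow to the right and rows downward; lengths in m; the calibration is good to about 2 mm. A picture is of the moment at which its call begins: read the wrist's pose just before it. get_calibration takes no time and is no camera call; for the wrist camera it gives the pose at the moment of the call.
A pose or a line that the arm cannot do raises manip.Unreachable and nothing moves.
- manip.sign_off(): hands the job in; it is judged then, once.
Trained networks look in the newest picture that a camera, given by its name, has taken for a name from the list of things; names that differ only in an ending like _2 or _b are one class to them, and where a whole thing is asked for, a point or a joint stands for the part that bears it (a point fixed in the world has none). Each returns a list of dicts, best first, with "confidence" (0 to 1); they miss things now and then, are a little off and sometimes report something else, mostly with a low value. They report only what shows in the picture. A call takes as long as a camera call. They do not tell look-alikes from the thing itself.
- manip.look_for(camera, name): "at" ([x, y, z] in m, in world coordinates, good to about 4 mm: the middle of the surface that is visible of it).
Readings, each from a call of its own:
- manip.current_time(): time.
- manip.current_qpos(): joint angles.
- manip.current_joint_vel(): joint speeds.
- manip.current_joint_torque(): joint torques, N m.
- manip.current_ee_pos(): TCP position.
- manip.current_tcp_rot(): TCP orientation.
- manip.current_force(): force on the tool from outside, world axes, zero at the start.
- manip.current_ft_torque(): the same for the moment, N m.
- manip.current_grip_width(): opening from 0.0 (shut) to 1.0 (fully open).
- manip.current_grip_force(): force on a finger pad.
Only numpy, scipy, OpenCV 4.12 (cv2) and the standard library are available. Lean on these libraries where they do the work, as an engineer would, in place of code of your own. Each camera call takes 0.05 s, during which the arm holds its last target. There are 200 camera calls.

## Working session

There is one attempt and no reset: what is moved stays moved. The work goes in short steps, each a Python script; the robot and the scene stay as the last script left them, time stands still between calls to the robot, and variables do not carry over. Pictures are saved under pics/ and viewed, at most 14 in all, crops included, and the job is handed in when it is done.

```bash
mkdir -p pics; ls; cat > h.py <<'E'
from bench import manip as m
import numpy as np, cv2
def world(cam,u,v,d,c=None):
    c=c or m.get_calibration(cam); K=np.array(c["camera_matrix"])
    p=np.array([(u-K[0,2])/K[0,0]*d,(v-K[1,2])/K[1,1]*d,d])
    return np.array(c["R"]).T@(p-np.array(c["t"]))
def pix(cam,X,c=None):
    c=c or m.get_calibration(cam); p=np.array(c["camera_matrix"])@(np.array(c["R"])@np.array(X)+np.array(c["t"]))
    return p[:2]/p[2]
def cloud(cam,d,c=None):
    c=c or m.get_calibration(cam); K=np.array(c["camera_matrix"])
    v,u=np.mgrid[:d.shape[0],:d.shape[1]]
    p=np.stack([(u-K[0,2])/K[0,0]*d,(v-K[1,2])/K[1,1]*d,d],-1)
    return (p-np.array(c["t"]))@np.array(c["R"])
def save(n,im): cv2.imwrite("pics/"+n,im[:,:,::-1])
def down(yaw):  # tool z down, y axis (closing) at angle yaw in world
    y=np.array([np.cos(yaw),np.sin(yaw),0]); z=np.array([0,0,-1.]); return np.stack([np.cross(y,z),y,z],1)
E
python3 - <<'E'
from h import *
for cam in ("scene","side"):
    im,d=m.grab_frame(cam); save(cam+"0.png",im); np.savez("/tmp/%s0.npz"%cam,im=im,d=d)
    c=m.get_calibration(cam); print(cam,(-np.array(c["R"]).T@c["t"]).round(3))
    for n in ["lever_knob","lever_hinge","lever","marker","marker_tip","brush","holder","tray","pot_tall","pot_mid","pot_short","graphite","ink_tin","flat_brush","jar","stone","bottle","burin"]:
        r=m.look_for(cam,n)
        print(n,[(np.round(x["at"],3).tolist(),pix(cam,x["at"]).round().astype(int).tolist(),round(x["confidence"],2)) for x in r[:4]])
print(m.current_time(), m.current_tcp_rot().round(2) if hasattr(m.current_tcp_rot(),'round') else m.current_tcp_rot())
E
```

```text
pics
scene [ 1.09  -0.17   0.978]
lever_knob [([0.493, 0.313, 0.108], [442, 149], 0.62)]
lever_hinge [([0.644, 0.316, 0.084], [468, 203], 0.7)]
lever [([0.497, 0.31, 0.107], [441, 150], 0.94)]
marker [([0.554, 0.248, 0.091], [426, 178], 0.8), ([0.793, 0.117, 0.12], [417, 276], 0.36)]
marker_tip [([0.551, 0.25, 0.09], [426, 177], 0.69)]
brush [([0.553, -0.391, 0.161], [146, 232], 0.68), ([0.552, 0.251, 0.087], [427, 178], 0.24)]
holder [([0.566, -0.389, 0.037], [166, 263], 0.61)]
tray [([0.645, -0.003, 0.004], [338, 255], 0.88), ([0.708, -0.356, 0.016], [192, 320], 0.21)]
pot_tall [([0.511, -0.118, 0.073], [274, 205], 0.7), ([0.824, -0.068, 0.054], [335, 327], 0.69), ([0.458, -0.382, 0.04], [164, 222], 0.65)]
pot_mid [([0.458, -0.222, 0.053], [228, 203], 0.84), ([0.331, -0.266, 0.06], [202, 165], 0.83)]
pot_short []
graphite [([0.457, 0.16, 0.026], [375, 172], 0.78)]
ink_tin [([0.46, -0.383, 0.044], [162, 222], 0.8)]
flat_brush [([0.709, -0.357, 0.016], [191, 321], 0.87), ([0.556, -0.392, 0.163], [146, 233], 0.68), ([0.494, 0.314, 0.109], [442, 148], 0.3)]
jar [([0.627, -0.266, 0.074]
[... 683 characters left out ...]
-0.134, 0.08], [310, 241], 0.66)]
pot_mid [([0.311, -0.282, 0.056], [249, 313], 0.73)]
pot_short []
graphite [([0.444, 0.149, 0.024], [264, 195], 0.86)]
ink_tin [([0.436, -0.398, 0.046], [320, 344], 0.79), ([0.605, 0.302, 0.083], [301, 142], 0.22)]
flat_brush [([0.694, -0.374, 0.018], [425, 311], 0.98), ([0.605, 0.298, 0.081], [302, 143], 0.65)]
jar [([0.612, -0.284, 0.058], [377, 280], 0.77), ([0.493, -0.132, 0.078], [308, 241], 0.26)]
stone [([0.806, -0.1, 0.056], [416, 214], 0.7)]
bottle [([0.772, 0.102, 0.09], [375, 164], 0.78)]
burin [([0.719, -0.282, 0.025], [416, 277], 0.8), ([0.805, -0.102, 0.053], [416, 215], 0.48)]
1.9 [[-0.92  0.4  -0.  ]
 [ 0.4   0.92 -0.  ]
 [-0.   -0.   -1.  ]]
```

View pics/scene0.png

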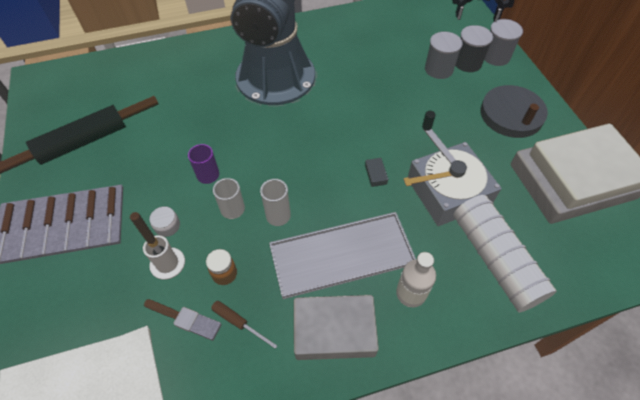

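View pics/side0.png

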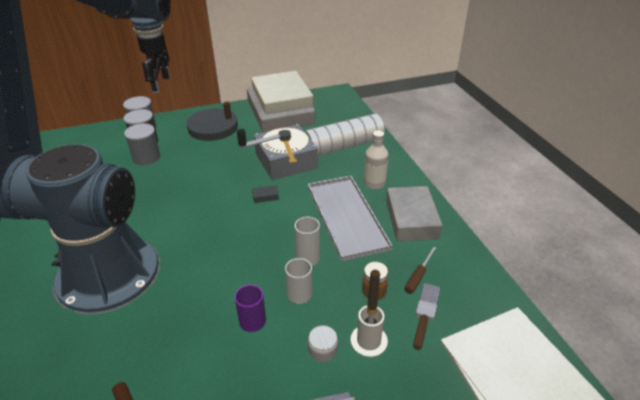

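Scene: two bare aluminium pots, at px (274,202) and (229,198). The purple look-alike is at (204,163). Other confusables are the closed tin (163,221), the holder cup (158,250), and a dark trio of cups by the base (444,55), (475,48), (503,42). The lever knob is at (429,119), the hinge at (458,170), and the brass marker tip at (407,181). Next I'll measure rims and heights from both depth views.

```bash
cat >> h.py <<'E'
from scipy.optimize import least_squares
def circ(P):
    f=lambda q:np.hypot(P[:,0]-q[0],P[:,1]-q[1])-q[2]
    r=least_squares(f,[*P[:,:2].mean(0),.03],loss="soft_l1",f_scale=.002); return r.x
def near(W,c,r,z0,z1):
    w=W.reshape(-1,3); k=(np.hypot(w[:,0]-c[0],w[:,1]-c[1])<r)&(w[:,2]>z0)&(w[:,2]<z1); return w[k]
E
python3 - <<'E'
from h import *
for cam in ("scene","side"):
    f=np.load("/tmp/%s0.npz"%cam); W=cloud(cam,f["d"]); W[f["d"]<=0]=9
    print(cam)
    for n,c in dict(tall=(.49,-.125),mid=(.44,-.225),purple=(.32,-.27),holder=(.55,-.4),tin=(.45,-.39),jar=(.61,-.275)).items():
        P=near(W,c,.055,.015,.3)
        if n=="holder":P=P[P[:,2]<.1]
        h=np.percentile(P[:,2],99.5); T=P[P[:,2]>h-.006]; print(n,"top",h.round(4),"rim circle",circ(T).round(4),len(T))
    P=near(W,(.55,-.4),.1,.13,.3); print("brush top",P[:,2].max().round(4),P[P[:,2]>P[:,2].max()-.012].mean(0).round(4)," at z.15",P[abs(P[:,2]-.15)<.01].mean(0).round(4))
    P=near(W,(.5,.3),.12,.125,.2); print("knob",P[:,2].max().round(4),P[P[:,2]>.15].mean(0).round(4), circ(P).round(4),len(P))
    P=near(W,(.64,.31),.04,.1,.15); print("hub",P[:,2].max(), P[P[:,2]>P[:,2].max()-.006].mean(0).round(4),len(P))
    # tray corners
    im=f["im"]; P=near(W,(.645,0),.2,-.004,.03)
    for u,v in ([(444,55),(475,48),(503,42)] if cam=="scene" else [(140,145)]): print("decor",W[v,u].round(3),W[v-18,u].round(3))
    # brass
    hsv=cv2.cvtColor(im,cv2.COLOR_RGB2HSV); k=(hsv[...,0]>8)&(hsv[...,0]<28)&(hsv[...,1]>110)&(hsv[...,2]>90)&(np.hypot(W[...,0]-.62,W[...,1]-.3)<.17)&(W[...,2]>.06)
    B=W[k]; print("brass",k.sum(),B.mean(0).round(4), B[np.argmax(np.hypot(B[:,0]-.625,B[:,1]-.31))].round(4))
    if len(B)>5:
        u,s,v=np.linalg.svd(B[:,:2]-B[:,:2].mean(0)); print("brass dir",np.degrees(np.arctan2(*v[0][::-1])).round(1))
    # steel arm of lever: z 100..112
    A=near(W,(.56,.31),.11,.099,.115); 
    if len(A)>5:
        u,s,v=np.linalg.svd(A[:,:2]-A[:,:2].mean(0)); print("arm",len(A),A.mean(0).round(4),np.degrees(np.arctan2(*v[0][::-1])).round(1))
im=cv2.imread("pics/scene0.png")
a=cv2.resize(im[90:250,380:540],(560,560)); cv2.imwrite("pics/crop_lever.png",a)
a=cv2.resize(im[135:295,120:300],(720,640))[:600]; cv2.imwrite("pics/crop_pots.png",a)
E
```

```text
scene
tall top 0.117 rim circle [ 0.4957 -0.1131  0.0293] 117
mid top 0.0921 rim circle [ 0.4417 -0.2192  0.0293] 121
purple top 0.0923 rim circle [ 0.3167 -0.2621  0.0292] 101
holder top 0.0938 rim circle [ 0.5474 -0.3952  0.0246] 104
tin top 0.0486 rim circle [ 0.4453 -0.3836  0.0206] 342
jar top 0.079 rim circle [ 0.6138 -0.2705  0.0184] 350
brush top 0.2235 [ 0.5495 -0.3942  0.219 ]  at z.15 [ 0.554  -0.3928  0.1499]
knob 0.1615 [0.4197 0.303  0.1563] [0.4192 0.3034 0.0104] 156Traceback (most recent call last):
  File "<stdin>", line 11, in <module>
    return umr_maximum(a, axis, None, out, keepdims, initial, where)
ValueError: zero-size array to reduction operation maximum which has no identity
```

```bash
cat > lev.py <<'E'
from h import *
for cam in ("scene","side"):
    f=np.load("/tmp/%s0.npz"%cam); W=cloud(cam,f["d"]); W[f["d"]<=0]=9; im=f["im"]; print(cam)
    if cam=="side":
      for n,c in dict(tall=(.49,-.125),mid=(.44,-.225),purple=(.32,-.27),holder=(.55,-.4)).items():
        P=near(W,c,.055,.015,.3)
        if n=="holder":P=P[P[:,2]<.1]
        h=np.percentile(P[:,2],99.5); T=P[P[:,2]>h-.006]; print(n,"top",h.round(4),"rim circle",circ(T).round(4),len(T))
      P=near(W,(.55,-.4),.1,.13,.3); print("brush top",P[:,2].max().round(4),P[P[:,2]>P[:,2].max()-.012].mean(0).round(4)," at z.15",P[abs(P[:,2]-.15)<.01].mean(0).round(4))
    P=near(W,(.43,.3),.06,.125,.2); P=P[P[:,2]>.125]; print("knob",len(P),P[:,2].max().round(4),P[P[:,2]>.153].mean(0).round(4))
    w=near(W,(.56,.31),.2,.096,.122); np.save("/tmp/w.npy",w)
    A=near(W,(.49,.305),.045,.098,.118); u,s,v=np.linalg.svd(A[:,:2]-A[:,:2].mean(0)); print("arm",len(A),A.mean(0).round(4),v[0].round(3))
    for y in (w[:,0].min(),): print("hi z region",len(w),w.min(0).round(3),w.max(0).round(3))
    H=near(W,(.56,.31),.03,.108,.14); print("hub",len(H),H.mean(0).round(4) if len(H) else "",H[:,2].max() if len(H) else "")
    hsv=cv2.cvtColor(im,cv2.COLOR_RGB2HSV); k=(hsv[...,0]>8)&(hsv[...,0]<28)&(hsv[...,1]>110)&(hsv[...,2]>90)&(np.hypot(W[...,0]-.55,W[...,1]-.28)<.17)&(W[...,2]>.06)
    B=W[k]; print("brass",k.sum(),B.mean(0).round(4),B.min(0).round(3),B.max(0).round(3))
    u,s,v=np.linalg.svd(B[:,:2]-B[:,:2].mean(0)); print("brass dir",v[0].round(3))
    X=near(W,(.56,.31),.16,.07,.092); print("box top",X.min(0).round(3),X.max(0).round(3), cv2.minAreaRect((X[:,:2]*1000).astype(np.float32)))
    X=near(W,(.645,-.005),.2,.010,.022); print("tray walls",len(X),cv2.minAreaRect((X[:,:2]*1000).astype(np.float32)))
    X=near(W,(.645,-.005),.05,-.01,.012); print("tray floor z",np.median(X[:,2]).round(4)); 
    for u,v in ([(444,55),(475,48),(503,42)] if cam=="scene" else [(140,145)]): print("decor",W[v,u].round(3),W[v-15,u].round(3))
im=cv2.imread("pics/scene0.png")
cv2.imwrite("pics/crop_lever.png",cv2.resize(im[90:250,380:540],(560,560)))
cv2.imwrite("pics/crop_pots.png",cv2.resize(im[135:285,120:300],(720,600)))
E
python3 lev.py
```

```text
scene
knob 156 0.1615 [0.4189 0.3035 0.1569]
arm 216 [0.4894 0.3137 0.1072] [0.989 0.15 ]
hi z region 550 [0.412 0.291 0.096] [0.744 0.348 0.122]
hub 146 [0.5567 0.3229 0.1103] 0.11383375047308895
brass 189 [0.5507 0.2442 0.0881] [0.537 0.195 0.085] [0.561 0.307 0.093]
brass dir [-0.08  -0.997]
box top [0.47  0.194 0.07 ] [0.72  0.412 0.092] ((598.163818359375, 304.5262145996094), (244.8140106201172, 212.50245666503906), 5.3029584884643555)
tray walls 1014 ((653.4242553710938, -4.7799530029296875), (354.25872802734375, 238.02105712890625), 72.92011260986328)
tray floor z 0.004
decor [0.162 0.478 0.091] [0.116 0.496 0.105]
decor [0.161 0.579 0.091] [0.111 0.601 0.103]
decor [0.156 0.675 0.086] [0.113 0.692 0.105]
side
tall top 0.1182 rim circle [ 0.4954 -0.1146  0.0292] 102
mid top 0.0934 rim circle [ 0.4414 -0.2204  0.0293] 122
purple top 0.0933 rim circle [ 0.3166 -0.2635  0.0291] 136
holder top 0.0954 rim circle [ 0.5477 -0.3961  0.0243] 114
brush top 0.2246 [ 0.5461 -0.3985  0.2198]  at z.15 [ 0.5441 -0.4017  0.1498]
knob 106 0.1629 [0.4182 0.3009 0.1581]
arm 126 [0.4887 0.3121 0.1069] [-0.987 -0.163]
hi z region 315 [0.406 0.289 0.096] [0.743 0.349 0.122]
hub 68 [0.555  0.321  0.1111] 0.11660998290104753
brass 89 [0.5508 0.2437 0.0885] [0.537 0.194 0.064] [0.566 0.316 0.094]
brass dir [-0.084 -0.996]
box top [0.47  0.187 0.07 ] [0.72  0.408 0.092] ((599.5924682617188, 299.98223876953125), (241.64935302734375, 216.6511993408203), 5.179137706756592)
tray walls 854 ((658.3362426757812, 5.0481109619140625), (337.022216796875, 283.50103759765625), 84.15526580810547)
tray floor z 0.0049
decor [0.117 0.454 0.079] [0.124 0.513 0.099]
```

```bash
ls pics
```

```text
crop_lever.png
crop_pots.png
scene0.png
side0.png
```

View pics/crop_lever.png

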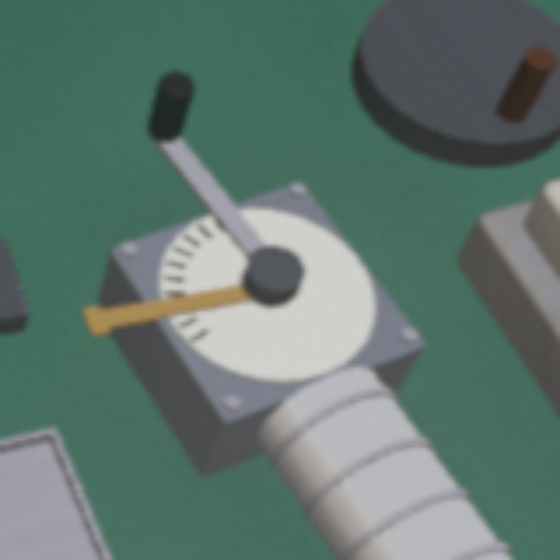

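View pics/crop_pots.png

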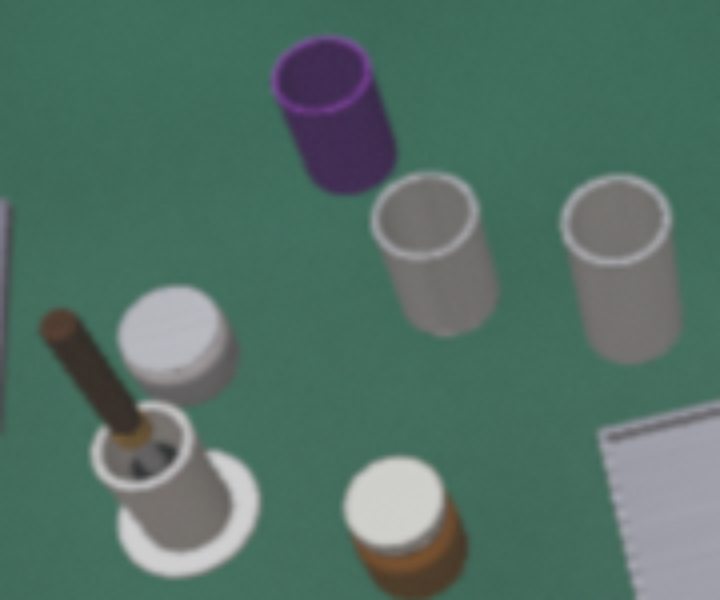

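Choices: the pots are tall (274,202), rim 0.116 m, at (.4955,-.114), and mid (229,198), rim 0.091 m, at (.4415,-.220). There is no short pot. I reject the purple one (204,163), the tin, the holder and the dark trio. The lever crop shows the knob at full-frame px (429,119) and the brass tip near (407,181). The measured marker angle is about 1.35 rad from where the lever stands now.

```bash
cat >> h.py <<'E'
H=np.array([.5565,.3235])
def knob(th,z=.120):  # th world angle of arm outward dir; returns TCP pose
    return np.array([*(H+.14*np.array([np.cos(th),np.sin(th)])),z]), down(th-np.pi/2)
E
cat > l1.py <<'E'
from h import *
a0=np.arctan2(.302-H[1],.4185-H[0]); a1=np.arctan2(-.997,-.075)
if a0>0: a0-=2*np.pi
print("angles",a0,a1,a1-a0)
p,R=knob(a0)
for s in (1,-1):
    RR=R*np.array([s,s,1]); print(s,np.round(m.inverse_kinematics(p,RR),2)); p2,R2=knob(a1); print(np.round(m.inverse_kinematics(p2,R2*np.array([s,s,1])),2))
E
python3 l1.py
```

```text
angles -2.9870380471515774 -1.645880585423228 1.3411574617283495
1 [ 0.54  0.44  1.84 -0.    0.86 -1.19]
[ 0.24  0.53  1.68 -0.    0.93 -2.82]
-1 [ 0.54  0.44  1.84 -0.    0.86  1.95]
[ 0.24  0.53  1.68 -0.    0.93  0.32]
```

```bash
cat > l2.py <<'E'
from h import *
s=np.array([-1,-1,1]); a0,a1=-2.987,-1.646
p,R=knob(a0); m.move_ptp(p+[0,0,.11],R*s); m.move_l(p,max_speed=.12)
m.set_gripper(0,30); print("w",m.current_grip_width(),m.current_grip_force(),m.current_force())
for a in np.linspace(a0,a1,9)[1:]:
    p,R=knob(a); m.move_l(p,R*s,max_speed=.12); print(np.round(m.current_force(),1))
m.set_gripper(.7); m.move_l(p+[0,0,.1],max_speed=.15)
m.move_ptp([.35,-.05,.42],down(np.pi/2))
from h import *
for cam in ("scene","side"):
    im,d=m.grab_frame(cam); save(cam+"1.png",im); np.savez("/tmp/%s1.npz"%cam,im=im,d=d); W=cloud(cam,d); W[d<=0]=9
    P=near(W,(.545,.18),.06,.125,.2); K=P[P[:,2]>.153].mean(0) if len(P) else np.zeros(3)
    A=near(W,(.55,.24),.04,.099,.118); u,q,v=np.linalg.svd(A[:,:2]-A[:,:2].mean(0)); print(cam,"knob",K.round(4),len(P),"arm",A.mean(0).round(4),v[0].round(3))
    im=im; hsv=cv2.cvtColor(im,cv2.COLOR_RGB2HSV); k=(hsv[...,0]>8)&(hsv[...,0]<28)&(hsv[...,1]>110)&(np.hypot(W[...,0]-.55,W[...,1]-.28)<.17)&(W[...,2]>.06); print("brass left",W[k].mean(0).round(3),k.sum())
    Z=W; g=cv2.cvtColor(im,cv2.COLOR_RGB2HSV); k=(W[...,2]>.001)&(W[...,2]<.013)&(g[...,1]<60)&(np.hypot(W[...,0]-.645,W[...,1])<.19)
    k=cv2.morphologyEx(k.astype(np.uint8),cv2.MORPH_OPEN,np.ones((5,5),np.uint8)); n,l,st,_=cv2.connectedComponentsWithStats(k); j=1+np.argmax(st[1:,4]); r=cv2.minAreaRect((W[l==j][:,:2]*1000).astype(np.float32)); print("tray",r)
print(m.current_time())
E
python3 l2.py
python3 -c "
import cv2
a=cv2.imread('pics/scene1.png');cv2.imwrite('pics/crop1.png',cv2.resize(a[100:300,260:500],(720,600)))"
```

```text
w 0.2947231990996724 29.830334186553955 [-2.24486678  0.38692776  4.98702177]
[ 2.  -0.5  4.5]
[4.5 1.3 2.3]
[6.2 3.9 0.4]
[ 6.7  6.8 -1.2]
[ 7.8  9.4 -0.5]
[ 7.6 12.2 -1.7]
[ 2.9 13.8  2.1]
[ 1.8 14.8  4.3]
scene knob [0.5488 0.1851 0.1575] 174 arm [0.5523 0.2404 0.1074] [-0.063 -0.998]
brass left [0.554 0.245 0.088] 92
tray ((643.239501953125, 6.581146240234375), (313.66461181640625, 130.38760375976562), 88.3980712890625)
side knob [0.5466 0.1822 0.1577] 118 arm [0.5487 0.2589 0.1082] [-0.197 -0.98 ]
brass left [0.541 0.206 0.09 ] 9
tray ((650.8468627929688, 13.276748657226562), (305.80108642578125, 129.7577667236328), 88.27427673339844)
11.2583
```

View pics/crop1.png

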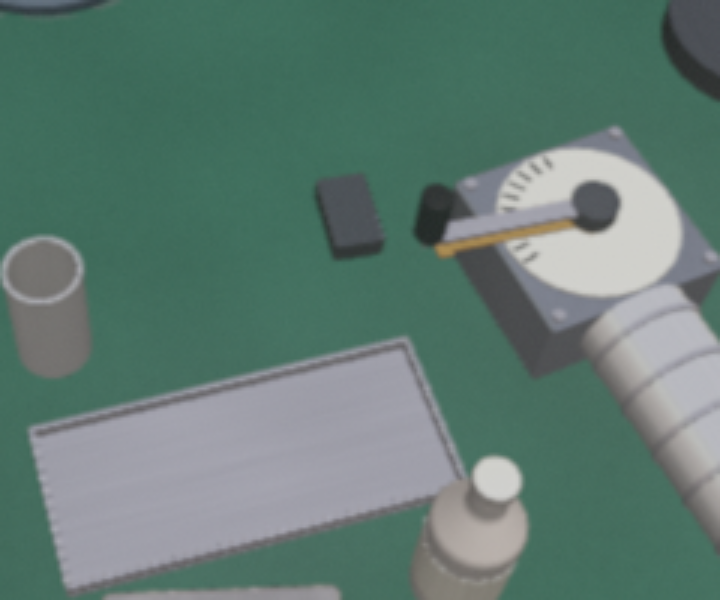

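The lever crop shows the lever lying over the brass marker; the small offset is parallax. Its direction is (-.064,-.998) against about (-.075,-.997) for the marker, well within tolerance. Next is the brush.

```bash
cat >> h.py <<'E'
def rims(names=("tall","mid"),cam="scene",seed=None):
    seed=seed or dict(tall=(.495,-.114),mid=(.4415,-.22)); im,d=m.grab_frame(cam); W=cloud(cam,d); W[d<=0]=9; out={}
    hz=dict(tall=.117,mid=.092)
    for n in names:
        T=near(W,seed[n],.085,hz[n]-.006,hz[n]+.006)
        out[n]=(circ(T).round(4),len(T)) if len(T)>30 else None
    return out,im,d
E
cat > b1.py <<'E'
from h import *
R=down(np.pi/2)
print(rims()[0])
b=np.array([.5478,-.3962])
m.move_ptp([*b,.30],R); m.move_l([*b,.186],max_speed=.1); m.set_gripper(0,60)
print(m.current_grip_width(),m.current_force())
m.move_l([*b,.36],max_speed=.15); print(m.current_grip_width())
for cam in ("scene","side"):
    im,d=m.grab_frame(cam); save(cam+"2.png",im); W=cloud(cam,d); W[d<=0]=9
    P=near(W,b,.07,.12,.335)
    for z in np.arange(.16,.33,.02):
        q=P[abs(P[:,2]-z)<.01]; 
        if len(q)>3: print(cam,z.round(2),q[:,:2].mean(0).round(4),len(q),np.ptp(q[:,1]).round(3))
    print("low",np.percentile(P[:,2],1).round(4))
print(rims()[0],m.current_time())
E
python3 b1.py
python3 -c "
import cv2
a=cv2.imread('pics/side2.png');cv2.imwrite('pics/crop2.png',cv2.resize(a[150:400,220:480],(624,600)))"
```

```text
{'tall': (array([ 0.4956, -0.1132,  0.0293]), 126), 'mid': (array([ 0.4418, -0.2191,  0.0294]), 115)}
0.2129443882702322 [-0.60890051 -0.22471543  3.31612631]
0.2164446805188385
scene 0.18 [ 0.5563 -0.3917] 53 0.028
scene 0.2 [ 0.5563 -0.391 ] 96 0.029
scene 0.22 [ 0.556  -0.3908] 96 0.028
scene 0.24 [ 0.5512 -0.3933] 171 0.03
scene 0.26 [ 0.5506 -0.3939] 43 0.011
scene 0.28 [ 0.5538 -0.3924] 58 0.019
scene 0.3 [ 0.5535 -0.393 ] 94 0.019
scene 0.32 [ 0.5531 -0.3926] 96 0.019
low 0.1803
side 0.18 [ 0.5424 -0.4048] 57 0.023
side 0.2 [ 0.5424 -0.4056] 99 0.021
side 0.22 [ 0.5417 -0.405 ] 115 0.024
side 0.24 [ 0.5448 -0.4009] 164 0.028
side 0.26 [ 0.5451 -0.3995] 50 0.009
side 0.28 [ 0.544  -0.4028] 58 0.012
side 0.3 [ 0.5441 -0.4023] 93 0.019
side 0.32 [ 0.5441 -0.4021] 92 0.016
low 0.1816
{'tall': (array([ 0.4955, -0.1129,  0.0293]), 117), 'mid': (array([ 0.4418, -0.219 ,  0.0294]), 123)} 16.05
```

View pics/crop2.png

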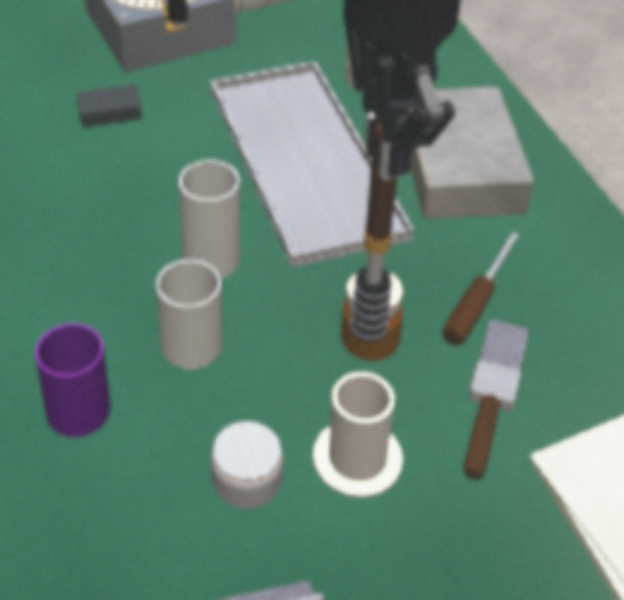

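The brush hangs vertical and centred in the gripper, with its tip 0.180 m below the TCP. The holder is empty at crop px (360,420).

```bash
cat > s1.py <<'E'
from h import *
L=.180; seed={"tall":(.4955,-.1138),"mid":(.4416,-.2197)}
for n,up in (("tall",.105),("mid",.082)):
    o=rims((n,),"scene")[0][n]; o2=rims((n,),"side")[0][n]; print(n,o,o2)
    q=[x[0][:2] for x in (o,o2) if x and x[1]>60 and abs(x[0][2]-.0293)<.0015]
    if not q or (len(q)==2 and np.hypot(*(q[0]-q[1]))>.006): print("STOP"); break
    c=np.mean(q,0)
    m.move_l([*c,.345],max_speed=.2)
    for z in (.012,up,.012,.165):
        m.move_l([*c,z+L],max_speed=.1); f=m.current_force(); print(z,np.round(f,1)); m.dwell(.25)
    print(m.current_grip_width(),m.current_time())
im,d=m.grab_frame("side"); save("side3.png",im)
E
python3 s1.py
```

```text
tall (array([ 0.4957, -0.1131,  0.0292]), 117) (array([ 0.4956, -0.1146,  0.0293]), 119)
0.012 [ 0.  -0.1 -0.7]
0.105 [-0.4  0.6 -1.8]
0.012 [ 0.   0.1 -0.7]
0.165 [ 0.2 -0.4 -1. ]
0.21678791118095164 24.275
mid (array([ 0.442 , -0.2193,  0.0293]), 116) (array([ 0.4414, -0.2207,  0.0294]), 139)
0.012 [-0.1  0.3 -1.4]
0.082 [-0.9  0.4 -1.5]
0.012 [-0.2 -0.1 -2. ]
0.165 [-0.1 -0.3 -1.3]
0.21487397514916232 31.1833
```

View pics/side3.png

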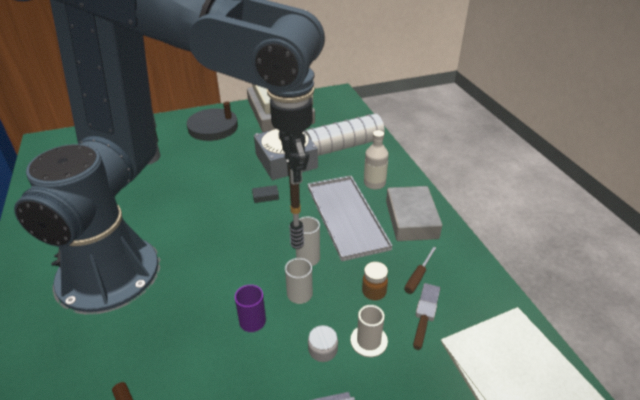

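The brush is held at px (297,235) and both pots are upright. Next I re-check the rims and return the brush to the holder at px (370,328).

```bash
cat > s2.py <<'E'
from h import *
b=np.array([.5476,-.3957])
print(rims()[0], rims(cam="side")[0])
m.move_l([*b,.36],max_speed=.2); m.move_l([*b,.27],max_speed=.12)
for z in (.22,.195,.1875): m.move_l([*b,z],max_speed=.06); print(np.round(m.current_force(),1))
m.set_gripper(.6); m.move_l([*b,.30],max_speed=.12)
m.move_ptp([.35,.05,.42],down(np.pi/2))
for cam in ("scene","side"):
    o,im,d=rims(cam=cam); print(o); save(cam+"4.png",im); W=cloud(cam,d); W[d<=0]=9
    P=near(W,b,.07,.13,.3); t=P[:,2].max(); print("brush top",t.round(4),P[P[:,2]>t-.012].mean(0).round(4),P[abs(P[:,2]-.15)<.01].mean(0).round(4))
print(m.current_time())
E
python3 s2.py
```

```text
{'tall': (array([ 0.4955, -0.113 ,  0.0293]), 125), 'mid': (array([ 0.442 , -0.2192,  0.0295]), 115)} {'tall': (array([ 0.496 , -0.1145,  0.0288]), 86), 'mid': (array([ 0.4414, -0.2208,  0.0294]), 145)}
[-0.5 -0.1 -1.7]
[ 0.7 -0.1 -1.8]
[-0.5 -0.1 -1.7]
{'tall': (array([ 0.4956, -0.1132,  0.0293]), 124), 'mid': (array([ 0.4418, -0.2191,  0.0295]), 115)}
brush top 0.2236 [ 0.5491 -0.394   0.219 ] [ 0.553  -0.3917  0.1506]
{'tall': (array([ 0.4958, -0.1142,  0.0293]), 124), 'mid': (array([ 0.4414, -0.2209,  0.0292]), 137)}
brush top 0.2243 [ 0.5457 -0.3982  0.22  ] [ 0.5438 -0.4019  0.1505]
38.6667
```

View pics/scene4.png

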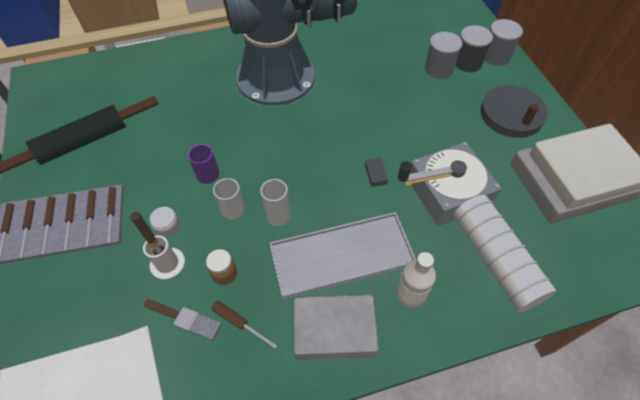

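The brush is upright in the holder (158,250) and everything else is unchanged. Next, the pots go to the tray.

```bash
cat > p1.py <<'E'
from h import *
R=down(0.)
a=m.inverse_kinematics([.645,-.05,.3],R); R2=down(np.pi); a2=m.inverse_kinematics([.645,-.05,.3],R2)
if a is None or (a2 is not None and abs(a2[5])<abs(a[5])): R=R2
for n,h,dst in (("tall",.115,(.645,.003)),("mid",.09,(.645,-.094))):
    q=[rims((n,),cam)[0][n] for cam in ("scene","side")]; print(n,q)
    q=[x[0][:2] for x in q if x and abs(x[0][2]-.0293)<.0015]
    if len(q)<2 or np.hypot(*(q[0]-q[1]))>.006: print("STOP"); break
    c=np.mean(q,0); zg=h-.045
    m.set_gripper(1.0); m.move_ptp([*c,h+.09],R); m.move_l([*c,zg],max_speed=.1); m.set_gripper(0,40)
    print("w",m.current_grip_width(),m.current_grip_force()); m.move_l([*c,zg+.09],max_speed=.12); print(m.current_grip_width())
    m.move_l([*dst,zg+.09],max_speed=.2); m.move_l([*dst,zg+.02],max_speed=.1); m.move_l([*dst,zg+.0055],max_speed=.04); print(np.round(m.current_force(),1))
    m.set_gripper(1.0); m.move_l([*dst,h+.09],max_speed=.12)
m.move_ptp([.35,.05,.42],down(np.pi/2))
for cam in ("scene","side"):
    im,d=m.grab_frame(cam); save(cam+"5.png",im); W=cloud(cam,d); W[d<=0]=9
    for dst,z in (((.645,.003),.122),((.645,-.094),.097)):
        T=near(W,dst,.05,z-.006,z+.006); print(cam,circ(T).round(4),T[:,2].max().round(4),len(T))
print(m.current_time())
E
python3 p1.py
```

```text
tall [(array([ 0.4958, -0.113 ,  0.0293]), 125), (array([ 0.4955, -0.1145,  0.0292]), 126)]
w 0.7258684103240588 42.0108156837523
0.7238757374512874
[ 0.4 -0.7 -2. ]
mid [(array([ 0.4417, -0.2192,  0.0294]), 116), (array([ 0.4414, -0.221 ,  0.0292]), 141)]
w 0.7200511835618908 42.07349790260196
0.7184589689307134
[-0.8 -0.3 -1.2]
scene [0.6446 0.0035 0.0292] 0.1232 123
scene [ 0.6451 -0.0934  0.0293] 0.0969 126
side [0.6446 0.0017 0.0294] 0.123 86
side [ 0.6449 -0.0948  0.0295] 0.0985 102
57.3333
```

View pics/scene5.png

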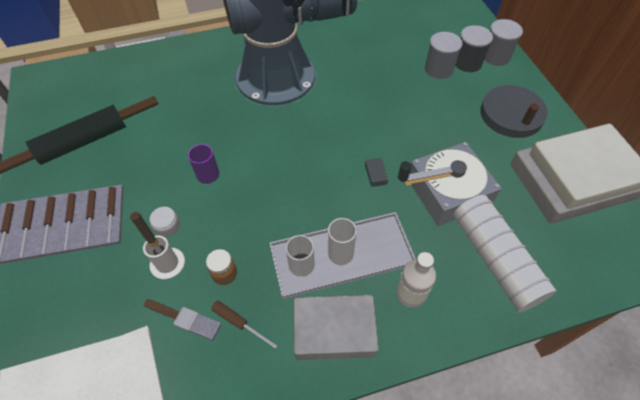

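Both pots stand in the tray, mid at px (301,257) and tall at (342,242). Next, swing the lever home against its stop.

```bash
cat > l3.py <<'E'
from h import *
s=np.array([-1,-1,1]); a0,a1=-2.987,-1.646
m.set_gripper(.7)
p,R=knob(a1); m.move_ptp(p+[0,0,.11],R*s); m.move_l(p,max_speed=.12); m.set_gripper(0,30)
F=lambda a: float(np.dot(m.current_force()[:2],[-np.sin(a),np.cos(a)]))
for a in [*np.linspace(a1,a0+.04,8)[1:],*(a0+.04-np.arange(1,16)*.02)]:
    p,R=knob(a); m.move_l(p,R*s,max_speed=.1); f=F(a); print(round(a-a0,3),round(f,1),np.round(m.current_force(),1))
    if a<a0+.05 and abs(f)>16: break
m.set_gripper(.7); m.move_l(p+[0,0,.1],max_speed=.15)
m.move_ptp([.35,-.05,.42],down(np.pi/2))
for cam in ("scene","side"):
    im,d=m.grab_frame(cam); save(cam+"6.png",im); W=cloud(cam,d); W[d<=0]=9
    P=near(W,(.42,.31),.07,.125,.2); print("knob",P[P[:,2]>.153].mean(0).round(4))
    for dst,z in (((.645,.003),.122),((.645,-.094),.097)):
        T=near(W,dst,.05,z-.006,z+.006); print(cam,circ(T).round(4),len(T))
print(m.current_time())
E
python3 l3.py; python3 -c "
import cv2
a=cv2.imread('pics/scene6.png');cv2.imwrite('pics/crop6.png',cv2.resize(a[90:310,250:550],(800,587)))"
```

```text
1.155 -1.7 [-2.5 -2.7  7.5]
0.969 -2.2 [-4.7 -4.7  8.9]
0.783 -0.2 [-4.6 -6.   9.9]
0.598 -0.3 [-8.4 -7.4 13.1]
0.412 -0.6 [-12.3  -7.1  15.5]
0.226 -0.7 [-15.   -5.3  18.9]
0.04 -1.6 [-17.1  -1.7  17. ]
0.02 -0.6 [-17.1  -2.4  17. ]
0.0 -0.4 [-17.6  -2.3  17.6]
-0.02 0.2 [-17.5  -2.6  17.4]
-0.04 0.1 [-18.4  -2.3  16.8]
-0.06 -0.6 [-18.4  -1.1  17.8]
-0.08 10.8 [-17.1 -12.1  20.4]
-0.1 31.1 [-11.  -31.7  24.1]
knob [0.4184 0.3098 0.1572]
scene [0.6445 0.0035 0.0294] 125
scene [ 0.6453 -0.0934  0.0293] 126
knob [0.4173 0.3072 0.1579]
side [0.6446 0.0018 0.0297] 84
side [ 0.6453 -0.0949  0.0292] 101
70.05
```

View pics/crop6.png

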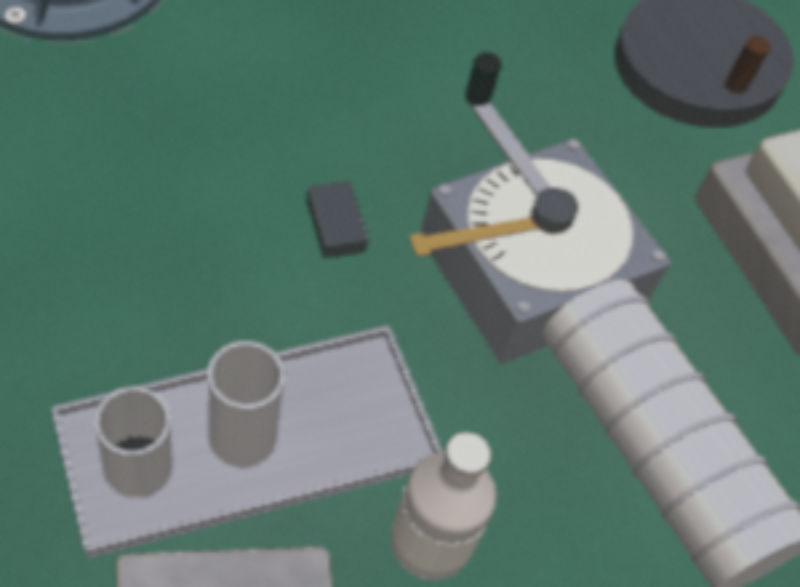

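```bash
python3 - <<'E'
from h import *
c=m.get_calibration("scene"); K=np.array(c["camera_matrix"]); R=np.array(c["R"]); o=-R.T@c["t"]
def pl(x,y,z):
    r=R.T@np.linalg.inv(K)@[250+x/2.6667,90+y/2.668,1]; return (o+r*(z-o[2])/r[2])[:2]
b=[pl(x,y,.082) for x,y in ((446,189),(574,146),(660,257),(523,307))]
print(np.round(b,4),"center",np.mean(b,0).round(4))
for i,j in ((0,3),(1,2)): v=b[j]-b[i]; print("x axis ang",np.arctan2(v[1],v[0]).round(3))
v=b[1]-b[0]; print(np.arctan2(-v[0],v[1]).round(3)); v=b[2]-b[3]; print(np.arctan2(-v[0],v[1]).round(3))
C=np.mean(b,0); 
for k in ((.4179,.3085),): print("lever ang",np.arctan2(C[1]-k[1],C[0]-k[0]).round(3),np.arctan2(H[1]-k[1],H[0]-k[0]).round(3))
E
```

```text
[[0.4936 0.2525]
 [0.4817 0.3898]
 [0.6211 0.4053]
 [0.6336 0.2651]] center [0.5575 0.3282]
x axis ang 0.09
x axis ang 0.111
0.086
0.089
lever ang 0.14 0.108
```

The stop was clearly felt (31 N), and the lever stands 0.01–0.05 rad from the box axis. I'll do one gentle open-finger nudge to rule out spring-back on release.

```bash
cat > l4.py <<'E'
from h import *
s=np.array([-1,-1,1]); a=-3.033
t=np.array([np.sin(a),-np.cos(a),0]) # direction of decreasing angle
m.set_gripper(.7); p,R=knob(a,.125); m.move_ptp(p+[0,0,.1],R*s); m.move_l(p,max_speed=.1); f0=np.array(m.current_force())
x=0
for x in np.arange(.008,.03,.002):
    m.move_l(p+t*x,max_speed=.03); f=float((np.array(m.current_force())-f0)@t); print(round(x,3),round(f,1))
    if abs(f)>12: break
m.move_l(p,max_speed=.05); m.move_l(p+[0,0,.1]); m.move_ptp([.35,-.05,.42],down(np.pi/2))
for cam in ("scene","side"):
    im,d=m.grab_frame(cam); save(cam+"7.png",im); W=cloud(cam,d); W[d<=0]=9
    P=near(W,(.42,.31),.07,.125,.2); print("knob",P[P[:,2]>.153].mean(0).round(4))
    A=near(W,(.49,.31),.045,.098,.118); u,q,v=np.linalg.svd(A[:,:2]-A[:,:2].mean(0)); print("arm ang",np.arctan(v[0][1]/v[0][0]).round(3))
    for dst,z in (((.645,.003),.122),((.645,-.094),.097)):
        T=near(W,dst,.05,z-.006,z+.006); print(cam,circ(T).round(4),len(T))
    for n in ["graphite","ink_tin","flat_brush","jar","stone","bottle","burin"]:
        r=m.look_for(cam,n); print(n,np.round(r[0]["at"],3) if r else None)
print(m.current_time())
E
python3 l4.py
```

```text
0.008 -0.2
0.01 -0.8
0.012 -1.1
0.014 -0.7
0.016 -0.7
0.018 0.1
0.02 -0.1
0.022 -12.8
knob [0.4188 0.3099 0.1572]
arm ang 0.099
scene [0.6448 0.0036 0.0293] 128
scene [ 0.6452 -0.0933  0.0292] 125
graphite [0.454 0.164 0.026]
ink_tin [ 0.457 -0.379  0.043]
flat_brush [ 0.712 -0.358  0.016]
jar [ 0.628 -0.269  0.075]
stone [ 0.823 -0.071  0.054]
bottle [0.789 0.114 0.12 ]
burin [ 0.728 -0.27   0.025]
knob [0.4173 0.3069 0.1578]
arm ang 0.115
side [0.6445 0.0021 0.0292] 90
side [ 0.6451 -0.0948  0.0293] 103
graphite [0.446 0.154 0.019]
ink_tin [ 0.435 -0.4    0.045]
flat_brush [ 0.694 -0.371  0.017]
jar [0.448 0.151 0.02 ]
stone [ 0.803 -0.099  0.054]
bottle [0.773 0.103 0.088]
burin [0.446 0.15  0.02 ]
82.225
```

View pics/side7.png

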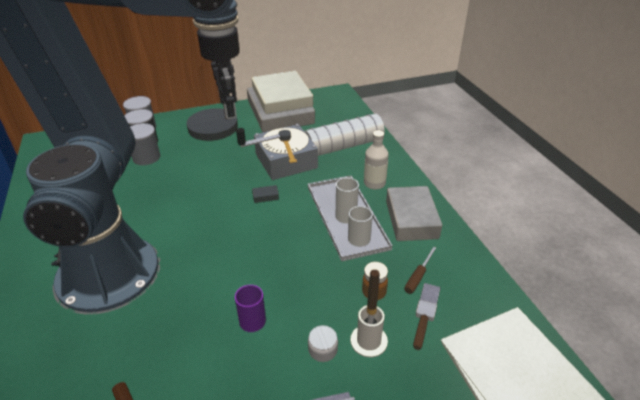

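The side view shows the pots in the tray (347,200) and (360,225), the brush in the holder (370,300), and the lever back at its stop (240,137). The knob did not move under the nudge, and no bystander has shifted. Handing in.

```bash
python3 -c "
from h import *
print(np.round(m.current_ee_pos(),3)); print(m.sign_off())"
```

```text
[ 0.35 -0.05  0.42]
the job is handed in; nothing more can be done
None
```

I've handed the job in, with no verdict returned: the tall and mid pots (no short pot was present) were scrubbed in order and stand upright in the tray, the brush is back in its holder, the lever is at its closed stop, and no bystander has moved as far as the cameras show.

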